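# Tape the depth a jig is set to and lock the tape

### The job

Measure how deep the jig is set: hook the end of the tape measure over the edge of the baseboard opposite the fence, back the case away along the board until its back presses firmly on the fence, and stand it there flat on the board, square and touching the fence, with the hook still pulled up against the edge. Then let go of the case and push its thumb lock fully down, so that the reading stays. Be gentle: the fence is only lightly clamped and must not shift, and everything else on the desk stays where it is.

Things in the scene. Friction and masses are not known exactly. Their poses are not given: they have to be found in the camera images.
- tape: Tape measure, grey case with black rubber; origin at the centre of its underside, x out of the mouth, z up. Case 80 mm long (flat upright back at x -40, up to z 36; nose at +40, 32 high), 38 wide (y) with flat sides, 72 high, round top (radius 36 about x -4, z 36). About 0.45 kg. Starts standing level on the book with nose and hook past the book's edge.
- tape_center (a point): Centre of the case, half-way up: 36 mm above its underside. Grip the case here from above, across its flat sides (its y), 38 mm apart.
- tape_back (a point): Point in the middle of the flat back of the case, 20 mm above its underside (x -40 in the tape's frame).
- hook (a point): Middle of the hook's inner face (facing the case), 3 mm below the level of the case's underside. The steel hook, 18 mm wide and 2 mm thick, reaches 6.5 mm below that level. With the blade wound in, this face is 41 mm ahead of the case's centre, 1 mm ahead of the nose. The straight 19 mm wide blade runs level, 4 mm above the underside.
- blade (a joint): How far the blade is drawn out (m): 0 wound in, at most 0.22. A spring winds it in with about 1.2 N at 0, growing to 1.8 N at 0.15. Standing free on a level surface, the case's rubber sole holds it against this pull.
- lock (a joint): Thumb lock (m): 0 is up (free), 0.010 is fully down, at its hard stop; from 0.0075 its sprung shoe grips the blade. It slides steeply down and slightly forward (15 degrees off the vertical), takes 5 to 8 N pushed straight down at first, 9 to 13 N near the bottom, and stays where it is left.
- lock_top (a point): Centre of the top of the thumb lock, a black paddle 20 mm square that juts out over the nose. When up: 38 mm ahead of the case's centre, 64 mm above its underside. The case's round top climbs behind it, so push it with the fingers shut, at this point or a few mm towards the nose.
- jig: The jig, fixed to the desk: a plywood baseboard 270 mm (x) by 200 mm (y) by 18 mm thick, origin at the centre of its underside. x points from the fence towards the hooking edge, the plain upright far face at x +135 mm; the top is at z 18 mm.
- hook_edge (a point): Middle of the top corner of the hooking edge of the baseboard (jig x +135, z 18 mm). Its y axis runs along the edge.
- fence: Fence: aluminium angle 170 mm long (y) across the board, 45 high, with two black star knobs on its foot behind (-x). Origin on the board's top, at the middle of the foot of its flat upright face, which looks to +x, to the hooking edge. It may stand 195 to 228 mm from that edge; lightly clamped, it slips along the board at about 12 N; 3 N or more of push shows that the case is properly up against it.
- fence_face (a point): Point in the middle of the fence's face, 20 mm above the board's top; axes as the jig's.
- book: Blue hard-cover order book lying flat, fixed, 150 mm (x) by 105 mm (y) by 22 mm; origin at the centre of its underside. The tape starts on it, its nose 3 to 10 mm over the +x edge.
- pencil: Flat carpenter's pencil, 162 x 14 x 7 mm, lying on the baseboard along its +y edge, about 84 mm from the board's middle line. Leave it alone.
- glue: White glue stick, 28 mm across, 95 mm high, upright. Leave it alone.
- mug: White mug, 82 mm across, 92 mm high. Leave it alone.
- phone: Black mobile phone lying flat, 74 x 155 x 9 mm. Leave it alone.
- mouse: Black computer mouse, 105 x 60 x 34 mm. Leave it alone.
- stapler: Black stapler, 135 x 34 mm, 50 mm high. Leave it alone.
- pencup: Black pen pot, 72 mm across, 100 mm high, with pens up to 165 mm. Leave it alone.

How it is judged (in metres and radians):
On the way, in this order (a step that is already met when the one before it is completed fails the run):
1. the hook has caught over the hooking edge of the baseboard and the blade is drawn out by 15 mm or more (x of hook in the frame of jig between 0.132 and 0.138 m and z of hook in the frame of jig between 0.008 and 0.018 m and y of hook in the frame of jig between -0.09 and 0.09 m and value of joint blade above 0.015 m), for 0.2 s.
2. the back of the case presses on the fence (more than 3 N) with the hook still on the edge (x of hook in the frame of jig between 0.132 and 0.138 m and z of hook in the frame of jig between 0.008 and 0.018 m and y of hook in the frame of jig between -0.09 and 0.09 m and x of tape_back in the frame of fence_face between -0.003 and 0.002 m and y of tape_back in the frame of fence_face between -0.065 and 0.065 m and value of joint blade above 0.09 m and contact force between tape and fence above 3 N), for 0.02 s.
3. the thumb lock is fully down with the case still at the fence and the hook on the edge (x of hook in the frame of jig between 0.132 and 0.138 m and z of hook in the frame of jig between 0.008 and 0.018 m and y of hook in the frame of jig between -0.09 and 0.09 m and x of tape_back in the frame of fence_face between -0.003 and 0.002 m and y of tape_back in the frame of fence_face between -0.065 and 0.065 m and value of joint blade above 0.09 m and angle between the x axis of tape and the x axis of jig, either way round below 0.07 rad and angle between tape's own z axis and vertical below 0.05 rad and z of tape_back in the frame of jig below 0.04 m and value of joint lock above 0.0075 m), for 0.2 s.
At the end, for the whole second after the job is handed in: The hook hangs over the baseboard's hooking edge with its inner face within 3 mm of it; the case stands flat on the board (within 2 mm and 0.05 rad), square to the fence (within 0.07 rad), its back within 2 mm of the fence; the thumb lock is down (7.5 mm or more); the tape is released and at rest (all of step 3 and linear speed of tape below 0.01 m/s and contact force between the fingers and tape below 0.05 N); the robot touches nothing.
It fails at once if the fence is shifted by more than 2 mm (distance of fence_face from where it was at the start of the episode above 0.002 m).
It fails at once if the tape is dropped or pressed on the jig with more than 60 N (contact force between tape and jig above 60 N).
It fails at once if a bystander (pencil, glue stick, mug, phone, mouse, stapler or pen pot) is moved by more than 15 mm (distance of any of pencil, glue, mug, phone, mouse, stapler, pencup from where it was at the start of the episode above 0.015 m).
It also fails if it takes over 58 s, if anything falls off the work surface, if the arm or the gripper's body presses on something with over 40 N, if the wrist force passes 120 N, or if a joint passes its speed limit or range.

### The arm

A 7-joint arm with a two-finger parallel gripper is mounted at the origin on the work surface. World frame = base frame: x ahead of the robot, y to its left, z up, the work surface at z = 0. Lengths are in mm, angles in rad, forces in N, time in s.
With the tool pointing down it reaches from about 400 to 875 mm from the base axis. Payload 4.4 kg.
Tool frame: the origin (TCP) lies midway between the tips of the shut fingers; the grasp point (between the pads) lies 19 mm behind it (ctrl.pinch_z is the distance from the TCP to the grasp point, in mm); z points along the fingers, y is the line along which they close (so a half turn about z gives the same grasp; the last joint's range is limited). The gripper opens to 85 mm and grips with 20 to 120 N. Pads are 22 mm wide; open, the fingers measure 114 mm over their backs; the gripper's body (76 mm by 85 mm) begins 54 mm behind the grasp point. The pads swing forward as they close: fully open they stand 13 mm farther back than shut.
Start: joints at [-1.339, 0.628, 0.038, 1.517, -0.027, 0.996, -0.02], TCP at [190.697, 621.412, 231.313] pointing down, gripper open.
Joint ranges: [-3.06, 3.06], [-0.37, 2.12], [-1.25, 1.32], [0.18, 2.47], [-1.1, 4.24], [0.23, 1.98], [-2.94, 2.94]. Speed limits (rad/s): [2.57, 2.57, 3.14, 3.14, 3.14, 3.14, 3.14].

### API

Orientations are given as [roll, pitch, yaw] about the fixed x, y, z axes, in that order (R = Rz(yaw) Ry(pitch) Rx(roll)).
In Python, from cell import read_state, cams, order, ctrl gives the robot as it stands.
- The arm moves only by the tool move_arm, never from a script. Its argument "targets" is text: rows parted by semicolons, each of 7 numbers parted by spaces: the gripper's target within -1 to 1 (fully open at 1, half-way at 0, shut at -1), then the shift along the tool's x, y, z in cm, then the turn, a rotation vector about the tool's x, y, z in degrees. A call has 1 to 5 rows; each row shifts and turns the commanded pose from where the row before left it, along the tool's axes as they then stand; what a row does not reach is not made up. A row lasts 1/12 s, in which the tool goes at most 41.7 mm and 7.16 degrees, less where a joint would pass 70% of its speed; a pose out of reach is approached as far as the arm can. A call with a gripper value outside its range is refused whole. The fingers move at their own pace and stop on an object; the grip force is fixed at half the most. Time passes only in rows, so rows that do not move let the fingers close. It gives the time, the measured TCP pose, the force, the opening and the grip force at its end, in the units of the state.
- read_state(): the state, without advancing time (a new reading comes with each control period).
- cams.get_image(name): name is "side" or "top"; returns a dict with "color" (480x640x3 uint8, red, green, blue), "fovy" (degrees; the focal length in pixels is half the picture's height over the tangent of half this angle, whatever the lens; pixels are square), "cx", "cy" (the principal point, pixels), "rvec" (rotation vector, rad) and "tvec" (3), from world to camera coordinates, as OpenCV has them. Camera axes: x right, y down, z forward; pixel columns grow to the right and rows downward; lengths in mm; the calibration is good to about 2 mm. A picture is of the moment at which its call begins. There is no depth.
- order.finish_job(): hands the job in; it is judged then, once.
The state is a dict: "clock": time; "qpos": joint angles; "qd": joint speeds; "tau": joint torques, N m; "eef_pos": TCP position; "tool_rot": TCP orientation; "force": force on the tool from outside, world axes, zero at the start; "torque": the same for the moment, N m; "width": finger opening in mm; "gripper_force": force on a finger pad.
Only numpy, scipy, OpenCV 4.12 (cv2) and the standard library are available. Lean on these libraries where they do the work, as an engineer would, in place of code of your own. Each camera call takes 0.05 s, during which the arm holds its last target. There are 200 camera calls.

## Working session

There is one attempt and no reset: what is moved stays moved. The work goes in short steps, Python scripts to look and compute and a tool call to move; the robot and the scene stay as the last step left them, time stands still between calls to the robot, and variables do not carry over. Pictures are saved under pics/ and viewed, at most 10 in all, crops included, and the job is handed in when it is done.

Besides the shell and the picture viewer there is one more tool, called after ">>>" in YAML: its name, and indented under it one key for each argument. move_arm: Moves the arm, as the interface text tells. Its arguments: {"type":"object","properties":{"targets":{"type":"string"}},"required":["targets"]}

```bash
ls; mkdir -p pics; cat > h.py <<'E'
import numpy as np, cv2
from cell import read_state, cams, order, ctrl
def snap(n,f):
    c=cams.get_image(n); cv2.imwrite(f'pics/{f}.png',c["color"][:,:,::-1])
    np.save(f'pics/{f}.npy',np.array([c['fovy'],c['cx'],c['cy'],*np.ravel(c['rvec']),*np.ravel(c['tvec'])])); return c
def cal(f):
    a=np.load(f'pics/{f}.npy'); fl=240/np.tan(np.radians(a[0]/2))
    return np.array([[fl,0,a[1]],[0,fl,a[2]],[0,0,1]]),a[3:6],a[6:9]
def px2w(f,u,v,z):
    K,r,t=cal(f); R=cv2.Rodrigues(r)[0]; d=R.T@np.linalg.inv(K)@[u,v,1]; c=-R.T@t
    return c+d*(z-c[2])/d[2]
def w2px(f,p):
    K,r,t=cal(f); return cv2.projectPoints(np.array(p,float).reshape(-1,3),r,t,K,None)[0][:,0]
def crop(f,g,u0,v0,u1,v1,s):
    im=cv2.imread(f'pics/{f}.png')[v0:v1,u0:u1]; cv2.imwrite(f'pics/{g}.png',cv2.resize(im,None,fx=s,fy=s,interpolation=cv2.INTER_CUBIC))
E
python3 - <<'E'
from h import *
for n in("top","side"):
    c=snap(n,n+"0"); print(n,{k:c[k] for k in c if k!="color"})
a=cv2.imread('pics/top0.png');b=cv2.imread('pics/side0.png')
print(read_state(),ctrl.pinch_z)
E
```

```text
pics
top {'fovy': 48.70433778135914, 'cx': 326.9035519050671, 'cy': 241.37813919100614, 'rvec': array([ 2.171997  , -2.10669311,  0.17002755]), 'tvec': array([ -48.67951767,  620.19033864, 1194.02464587])}
side {'fovy': 51.77514621672584, 'cx': 322.7135502266905, 'cy': 240.9074060789122, 'rvec': array([ 2.11205356, -0.66511832,  0.34070741]), 'tvec': array([-554.42298613,  237.17475426,  962.22500047])}
{'clock': 0.1, 'qpos': array([-1.33882501,  0.62920793,  0.03841328,  1.51828555, -0.02696901,
        0.99629677, -0.01996105]), 'qd': array([-0.00061531, -0.00231378,  0.0001311 , -0.00063607, -0.00075879,
       -0.00222073,  0.00194316]), 'tau': array([ 3.29494251e-03, -5.64524996e+01,  1.23055983e+00, -1.93971795e+01,
        1.11921667e-02,  5.37095722e-03,  1.87512222e-05]), 'eef_pos': array([190.50005754, 620.86732116, 230.50448078]), 'tool_rot': array([-3.13991227e+00,  2.22455207e-05,  2.84390223e+00]), 'force': array([0.65890153, 0.06417294, 0.10656083]), 'torque': array([ 0.01176182, -0.02744323, -0.00134738]), 'gripper_force': 0.0, 'width': 85.65133615110906} 18.700000000000003
```

View pics/top0.png

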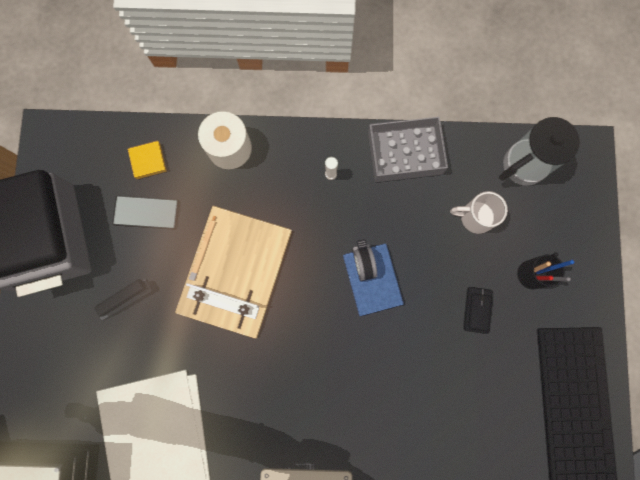

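View pics/side0.png

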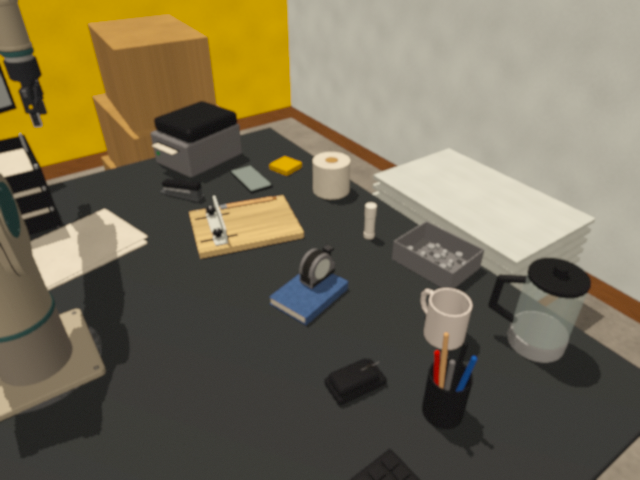

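```bash
python3 - <<'E'
from h import *
crop('top0','c1',170,200,300,345,4);crop('top0','c2',335,230,410,320,6)
a=cv2.imread('pics/c1.png');b=cv2.imread('pics/c2.png')
a=a[:540,:];b=b[:540]
o=np.zeros((580,max(1,a.shape[1]+b.shape[1]),3),np.uint8);a=cv2.imread('pics/c1.png')
o[:580,:520]=a;o[:540,520:520+b.shape[1]]=b
# keep within 800 wide
cv2.imwrite('pics/c3.png',o[:,:800])
E
```

```text
(no output)
```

View pics/c3.png

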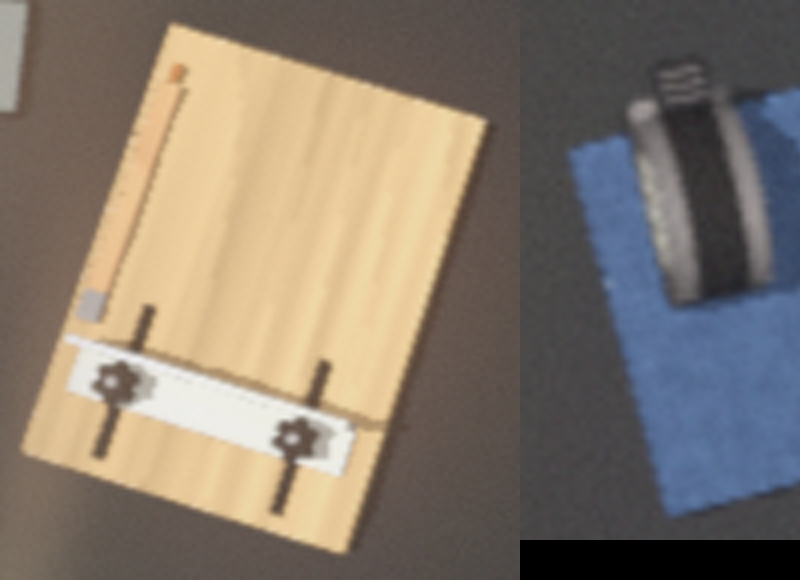

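```bash
cat >> h.py <<'E'
def fr(p,yaw):
    c,s=np.cos(yaw),np.sin(yaw); T=np.eye(4);T[:3,:3]=[[c,-s,0],[s,c,0],[0,0,1]];T[:3,3]=p;return T
def tf(T,P): return np.array(P,float)@T[:3,:3].T+T[:3,3]
E
python3 - <<'E'
from h import *
for f in('top0','side0'):
    K,r,t=cal(f); print(f,-cv2.Rodrigues(r)[0].T@t)
P=[px2w('top0',170+x/4,200+y/4,18) for x,y in((172,23),(487,120),(348,552),(22,452))]
P=np.array(P);print(P.round(1)); 
q=lambda x,y,z:px2w('top0',335+(x-520)/6,230+y/6,z)
c=P.mean(0);d=(P[0]+P[1]-P[2]-P[3])[:2];yaw=np.arctan2(d[1],d[0]);d2=(P[0]+P[3]-P[1]-P[2])[:2];yaw2=np.arctan2(d2[1],d2[0])-np.pi/2
print('jig',c,yaw,yaw2,np.linalg.norm(d)/2,np.linalg.norm(d2)/2)
# fence: top edge z=18+45: points (65,338)->(355,425)
for x,y in((65,338),(355,425)):
    w=px2w('top0',170+x/4,200+y/4,63);print('fence top',w,np.linalg.inv(fr([c[0],c[1],0],(yaw+yaw2)/2))@[*w,1])
print('book',q(570,150,22),q(668,515,22))
L=q(683,82,86);B=q(722,297,58);print('lock',L,'back',B,np.arctan2(*(L-B)[1::-1]),np.linalg.norm((L-B)[:2]))
E
```

```text
top0 [ 426.0227905   -31.73473169 1276.79211123]
side0 [  86.18849691 -845.11669529  753.56683676]
[[705.4 249.4  18. ]
 [651.5  55.9  18. ]
 [393.  126.6  18. ]
 [445.  321.   18. ]]
jig [548.69768529 188.20826468  18.        ] -0.2674702823808676 -0.2664508662615832 269.0543912178715 201.0518290919464
fence top [509.49444651 288.65803601  63.        ] [-64.31328848  86.54970489  63.           1.        ]
fence top [465.18924628 120.54932811  63.        ] [-62.70184412 -87.29186576  63.           1.        ]
book [594.00288645 -69.87590843  22.        ] [ 451.40654921 -111.80453354   22.        ]
lock [ 612.71822282 -110.0611432    86.        ] back [ 534.12249626 -128.51415472   58.        ] 0.23060716393487524 80.73290449380315
```

>>> move_arm:
  targets: "1 -2.66 -2.7 0 0 0 0;1 -2.66 -2.7 0 0 0 0;1 -2.66 -2.7 0 0 0 0;1 -2.66 -2.7 0 0 0 0;1 -2.66 -2.7 0 0 0 0"

```text
clock: 0.52
eef_pos: [278.6, 451.4, 230.9]
tool_rot: [-3.141, -0.0, 2.844]
force: [0.9, -0.7, 0.4]
width: 85.2
gripper_force: 0.0
```

>>> move_arm:
  targets: "1 -2.66 -2.7 0 0 0 0;1 -2.66 -2.7 0 0 0 0;1 -2.66 -2.7 0 0 0 0;1 -2.66 -2.7 0 0 0 0;1 -2.66 -2.7 0 0 0 0"

```text
clock: 0.93
eef_pos: [366.1, 283.4, 231.2]
tool_rot: [-3.141, -0.0, 2.844]
force: [0.4, 0.7, -0.1]
width: 85.5
gripper_force: 0.0
```

>>> move_arm:
  targets: "1 -2.66 -2.7 0 0 0 0;1 -2.66 -2.7 0 0 0 0;1 -2.66 -2.7 0 0 0 0;1 -2.66 -2.7 0 0 0 0;1 -2.66 -2.7 0 0 0 0"

```text
clock: 1.35
eef_pos: [453.6, 115.3, 231.2]
tool_rot: [-3.141, -0.0, 2.844]
force: [0.8, 0.2, -0.4]
width: 85.3
gripper_force: 0.0
```

```bash
python3 - <<'E'
from h import *
# overlay tape model on side & top crops
yaw=.22;L=np.array([612.7,-110.1]);o=L-38*np.array([np.cos(yaw),np.sin(yaw)])
T=fr([*o,22],yaw)
th=np.linspace(0,np.pi,13)
out=[[-40,0],[40,0],[40,32]]+[[-4+36*np.cos(a),36+36*np.sin(a)] for a in th if np.cos(a)<.98]+[[-40,0]]
outs=[]
for f,(u0,v0,u1,v1) in {'top0':(335,230,400,310),'side0':(265,240,355,325)}.items():
    im=cv2.imread(f'pics/{f}.png')[v0:v1,u0:u1];s=6 if f=='top0' else 5
    im=cv2.resize(im,None,fx=s,fy=s,interpolation=cv2.INTER_CUBIC)
    for y,col in((-19,(0,0,255)),(19,(0,255,0))):
        p=w2px(f,tf(T,[[a,y,b] for a,b in out])); p=((p-[u0,v0]+.5)*s).astype(int)
        cv2.polylines(im,[p],False,col,1)
    l=w2px(f,tf(T,[[38,0,64]]))[0]; cv2.circle(im,tuple(((l-[u0,v0]+.5)*s).astype(int)),4,(255,255,0),1)
    outs.append(cv2.copyMakeBorder(im,0,480-im.shape[0],0,0,cv2.BORDER_CONSTANT))
cv2.imwrite('pics/ov.png',np.hstack(outs)[:,:800])
print(np.hstack(outs).shape)
E
```

```text
(480, 840, 3)
```

View pics/ov.png

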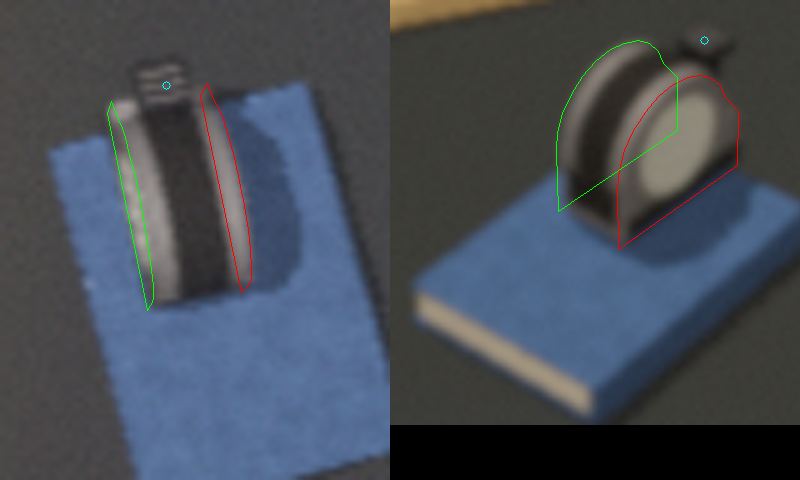

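>>> move_arm:
  targets: "1 -2.66 -2.7 0 0 0 0;1 -2.66 -2.7 0 0 0 0;1 -2.66 -2.7 0 0 0 0;1 -2.66 -2.7 0 0 0 0;1 -2.66 -2.7 0 0 0 0"

```text
clock: 1.77
eef_pos: [541.1, -52.7, 231.0]
tool_rot: [-3.142, -0.001, 2.844]
force: [0.5, 0.2, -0.1]
width: 85.1
gripper_force: 0.0
```

>>> move_arm:
  targets: "1 -2.66 -2.7 0 0 0 0;1 -2.66 -2.7 0 0 0 0;1 0 0 0 0 0 -6.4;1 0 0 0 0 0 -6.4;1 0 0 0 0 0 -6.4"

```text
clock: 2.18
eef_pos: [575.5, -119.0, 230.5]
tool_rot: [3.141, -0.001, -3.101]
force: [0.5, 0.4, -0.0]
width: 85.5
gripper_force: 0.0
```

>>> move_arm:
  targets: "1 0 0 2 0 0 -6.4;1 0 0 3 0 0 -6.4;1 0 0 1 0 0 0;1 0 0 0 0 0 0"

```text
clock: 2.52
eef_pos: [573.3, -117.9, 168.4]
tool_rot: [3.139, -0.006, -2.884]
force: [-0.7, -0.6, 0.6]
width: 85.5
gripper_force: 0.0
```

```bash
python3 - <<'E'
from h import *
s=read_state();print(s['qpos'],s['tool_rot'],s['eef_pos'])
y=s['tool_rot'][2];d=np.array([576,-119.9])-s['eef_pos'][:2]
print('toolx,y',d@[np.cos(y),np.sin(y)],d@[np.sin(y),-np.cos(y)])
snap('side','side1')
crop('side1','s1',230,100,390,340,2.4)
crop('side1','s1',230,120,390,330,2.8)
E
```

```text
[ 0.18064155  0.61340022 -0.03998887  1.76035709  0.03235422  0.77536592
  1.95290733] [ 3.13853533 -0.00618641 -2.8841417 ] [ 573.30729885 -117.90176795  168.37232389]
toolx,y -2.0951729590870696 -2.617980349693165
```

View pics/s1.png

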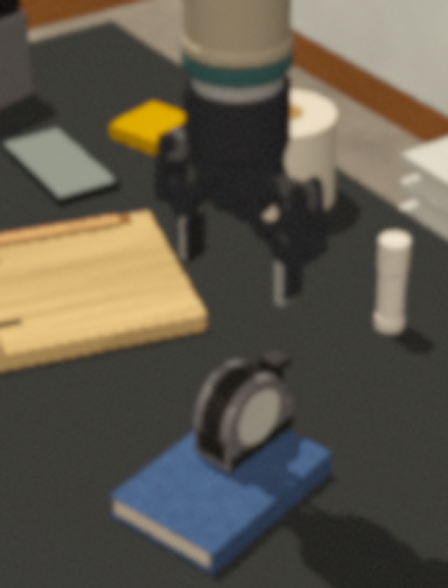

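>>> move_arm:
  targets: "1 -0.2 -0.25 3 0 0 0;1 0 0 3 0 0 0;1 0 0 3 0 0 0;1 0 0 2.4 0 0 0;1 0 0 0 0 0 0"

```text
clock: 2.98
eef_pos: [576.2, -119.6, 54.3]
tool_rot: [3.139, -0.006, -2.883]
force: [-0.1, -0.2, -0.0]
width: 85.3
gripper_force: 0.0
```

```bash
python3 - <<'E'
from h import *
s=read_state();print(s['tool_rot'],s['eef_pos'],s['force'])
snap('side','side2')
crop('side2','s2',265,180,385,320,4)
E
```

```text
[ 3.1394679  -0.00582402 -2.88265383] [ 576.20232141 -119.55560758   54.30910382] [-0.06706518 -0.15749963 -0.00538546]
```

View pics/s2.png

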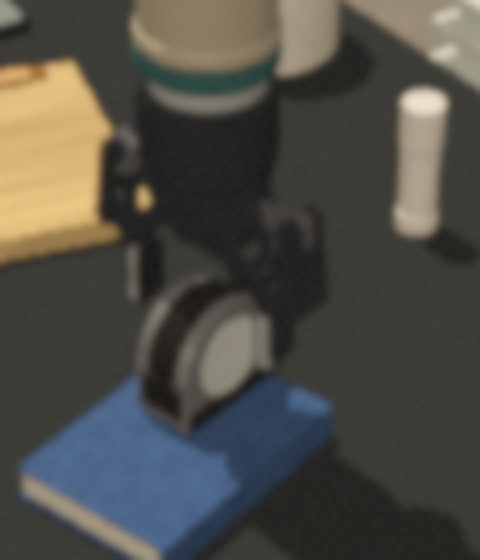

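>>> move_arm:
  targets: "1 0 0 1.2 0 0 0;1 0 0 0.7 0 0 0;1 0 0 0 0 0 0;0.3 0 0 0 0 0 0;0 0 0 0 0 0 0"

```text
clock: 3.45
eef_pos: [579.0, -120.2, 39.1]
tool_rot: [-3.141, 0.001, -2.881]
force: [-0.1, -0.8, -0.8]
width: 63.4
gripper_force: 0.0
```

>>> move_arm:
  targets: "-1 0 0 0 0 0 0;-1 0 0 0 0 0 0;-1 0 0 0 0 0 0;-1 0 0 0 0 0 0;-1 0 0 0 0 0 0"

```text
clock: 3.87
eef_pos: [578.7, -120.0, 39.0]
tool_rot: [-3.141, 0.001, -2.881]
force: [-0.4, 1.4, 6.5]
width: 37.6
gripper_force: 48.5
```

>>> move_arm:
  targets: "-1 0 0 0 0 0 0;-1 0 0 -0.5 0 0 0;-1 0 0 -1.5 0 0 0;-1 0 0 -2.5 0 0 0;-1 0 0 -2.5 0 0 0"

```text
clock: 4.28
eef_pos: [576.7, -119.8, 107.6]
tool_rot: [3.14, -0.004, -2.881]
force: [0.9, -0.5, -4.1]
width: 37.4
gripper_force: 49.4
```

>>> move_arm:
  targets: "-1 -0.6 1.04 -1.5 0 0 0;-1 -1.2 2.06 -0.5 0 0 0;-1 -1.2 2.06 0 0 0 0;-1 -1.2 2.06 0 0 0 0;-1 -1.2 2.06 0 0 0 0"

```text
clock: 4.7
eef_pos: [606.0, -15.5, 127.9]
tool_rot: [3.141, -0.002, -2.881]
force: [0.2, -0.3, -4.5]
width: 37.2
gripper_force: 49.7
```

>>> move_arm:
  targets: "-1 -1.2 2.06 0 0 0 0;-1 -1.2 2.06 0 0 0 0;-1 -1.2 2.06 0 0 0 0;-1 -1.2 2.06 0 0 0 0;-1 -1.2 2.06 0 0 0 0"

```text
clock: 5.12
eef_pos: [637.3, 99.4, 127.4]
tool_rot: [3.142, -0.002, -2.881]
force: [0.3, 0.2, -5.4]
width: 37.3
gripper_force: 49.7
```

>>> move_arm:
  targets: "-1 -1.2 2.06 0 0 0 0;-1 -0.6 1.04 0 0 0 2;-1 0 0 0 0 0 5;-1 0 0 0 0 0 6;-1 0 0 0 0 0 6"

```text
clock: 5.53
eef_pos: [646.3, 133.2, 127.1]
tool_rot: [-3.141, -0.003, 3.066]
force: [-0.2, -0.3, -3.9]
width: 37.4
gripper_force: 49.6
```

>>> move_arm:
  targets: "-1 0 0 0 0 0 5.6;-1 0 0 0 0 0 4;-1 0 0 0 0 0 1.6;-1 0 0 0 0 0 0;-1 0 0 0 0 0 0"

```text
clock: 5.95
eef_pos: [647.0, 133.1, 127.8]
tool_rot: [-3.141, -0.001, 2.877]
force: [0.8, 0.1, -4.9]
width: 37.4
gripper_force: 49.6
```

```bash
cat >> h.py <<'E'
JC=np.array([548.7,188.2,0]);JY=-.267
def injig(p): return tf(np.linalg.inv(fr(JC,JY)),[p])[0]
E
python3 - <<'E'
from h import *
s=read_state();print(s['qpos'],s['tool_rot'],s['eef_pos'],s['force'],injig(s['eef_pos']),s['width'])
snap('side','side3');snap('top','top3')
crop('side3','s3',200,120,340,260,4)
crop('top3','t3',170,150,310,340,3)
a=cv2.imread('pics/s3.png')[:,:400];b=cv2.imread('pics/t3.png')[:560,:400]
cv2.imwrite('pics/st3.png',np.hstack([cv2.imread('pics/s3.png')[:,:400],b]))
E
```

```text
[-0.32841375  0.76373794  0.14413597  1.57956331 -0.13758373  0.80947971
  1.17753353] [-3.14096347e+00 -1.06264014e-03  2.87694150e+00] [646.98049779 133.052053   127.76454616] [ 0.75146018  0.11806093 -4.91883114] [109.34827581 -27.26365496 127.76454616] 37.40649664785646
```

View pics/st3.png

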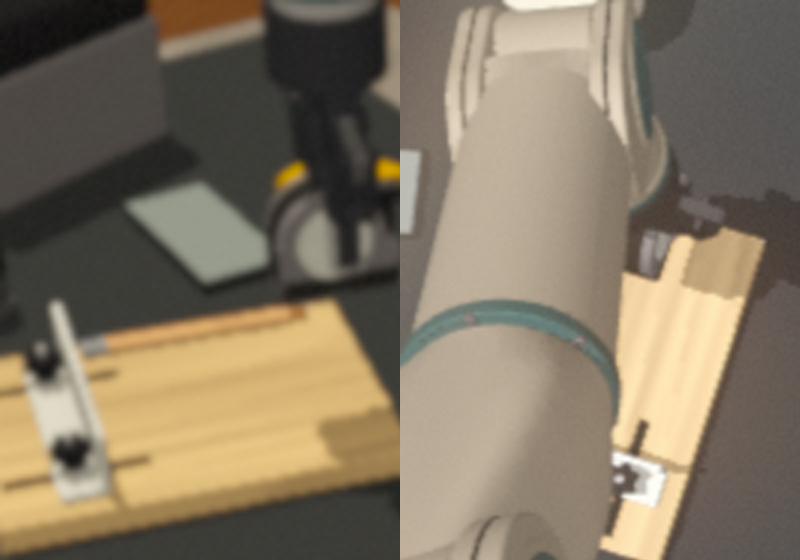

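```bash
python3 - <<'E'
from h import *
s=read_state();e=s['eef_pos'];yaw=s['tool_rot'][2]-np.pi
im=cv2.resize(cv2.imread('pics/side3.png')[140:220,240:350],None,fx=7,fy=7,interpolation=cv2.INTER_CUBIC)
th=np.linspace(0.25,np.pi,25)
for dx,col in((0,(0,0,255)),(-6,(0,255,0))):
    T=fr(e+[dx*np.cos(yaw),dx*np.sin(yaw),-17],yaw)
    for y in(-19,19):
        out=[[-40,y,0],[40,y,0],[40,y,32]]+[[-4+36*np.cos(a),y,36+36*np.sin(a)] for a in th]+[[-40,y,0]]
        cv2.polylines(im,[((w2px('side3',tf(T,out))-[240,140]+.5)*7).astype(int)],False,col,1)
cv2.imwrite('pics/ov3.png',im)
E
```

```text
(no output)
```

View pics/ov3.png

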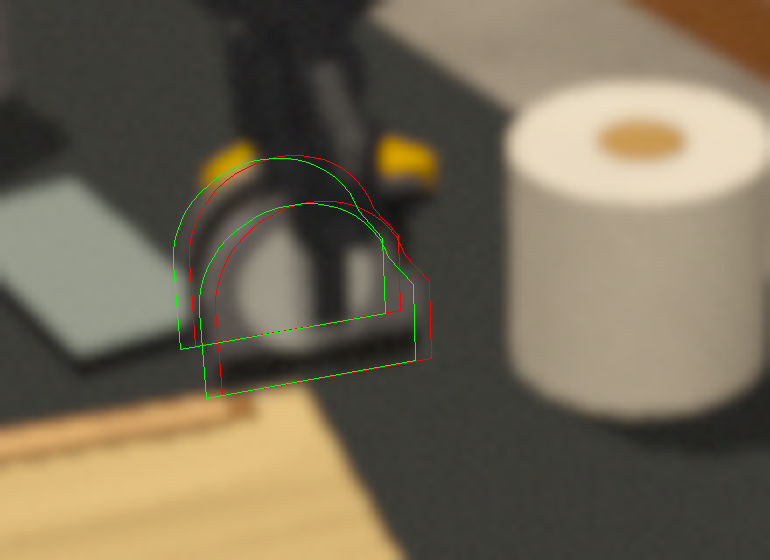

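>>> move_arm:
  targets: "-1 0 0.8 1 0 0 0;-1 0 0.8 2 0 0 0;-1 0 0.8 2 0 0 0;-1 0 0 2 0 0 0;-1 0 0 1 0 0 0"

```text
clock: 6.47
eef_pos: [651.9, 157.7, 44.9]
tool_rot: [-3.141, -0.004, 2.877]
force: [-1.2, -0.0, -5.1]
width: 37.6
gripper_force: 49.6
```

>>> move_arm:
  targets: "-1 0 0 0.5 0 0 0;-1 0 0 0.2 0 0 0;-1 0 0 0 0 0 0"

```text
clock: 6.72
eef_pos: [654.2, 155.8, 41.4]
tool_rot: [-3.141, 0.0, 2.875]
force: [-0.8, 0.5, -5.8]
width: 37.1
gripper_force: 49.6
```

```bash
python3 - <<'E'
from h import *
s=read_state();print(s['tool_rot'],s['eef_pos'],s['force'],s['torque'],injig(s['eef_pos']))
E
```

```text
[-3.14146613e+00  4.43409581e-04  2.87472625e+00] [654.17937815 155.84601465  41.36350564] [-0.79849516  0.54849772 -5.8003673 ] [-0.05145978 -0.05242315 -0.02439451] [110.27814205  -3.37801252  41.36350564]
```

>>> move_arm:
  targets: "-1 0 0 0.25 0 0 0;-1 0 0 0.2 0 0 0;-1 0 0 0 0 0 0;-1 0 0 0 0 0 0"

```text
clock: 7.05
eef_pos: [654.0, 156.2, 37.3]
tool_rot: [3.141, 0.0, 2.875]
force: [-0.7, -0.5, -5.0]
width: 37.4
gripper_force: 49.6
```

>>> move_arm:
  targets: "-1 0 0 0.1 0 0 0;-1 0 0 0 0 0 0;-1 0 0 0 0 0 0"

```text
clock: 7.3
eef_pos: [653.8, 156.3, 35.9]
tool_rot: [3.142, 0.0, 2.875]
force: [0.4, 0.9, -4.0]
width: 37.8
gripper_force: 49.6
```

>>> move_arm:
  targets: "-1 0.4 0 0 0 0 0;-1 0.6 0 0 0 0 0;-1 0.6 0 0 0 0 0;-1 0.6 0 0 0 0 0;-1 0.6 0 0 0 0 0"

```text
clock: 7.72
eef_pos: [626.4, 163.8, 35.9]
tool_rot: [3.142, 0.001, 2.875]
force: [1.5, -0.3, -5.1]
width: 37.4
gripper_force: 49.6
```

>>> move_arm:
  targets: "-1 0.6 0 0 0 0 0;-1 0.6 0 0 0 0 0;-1 0 0 0 0 0 0;-1 0 0 0 0 0 0;-1 0 0 0 0 0 0"

```text
clock: 8.13
eef_pos: [615.7, 166.9, 35.9]
tool_rot: [3.141, 0.001, 2.875]
force: [1.8, -0.4, -5.5]
width: 37.5
gripper_force: 49.6
```

```bash
python3 - <<'E'
from h import *
s=read_state();print(s['tool_rot'],s['eef_pos'],s['force'],injig(s['eef_pos']))
F=[read_state()['force']];print(F)
snap('side','side4')
crop('side4','s4',230,160,330,260,6)
E
```

```text
[3.14117964e+00 8.44805975e-04 2.87529777e+00] [615.71072874 166.90402157  35.94093361] [ 1.77813566 -0.41612587 -5.52145236] [70.25502912 -2.86135392 35.94093361]
[array([ 1.77813566, -0.41612587, -5.52145236])]
```

View pics/s4.png

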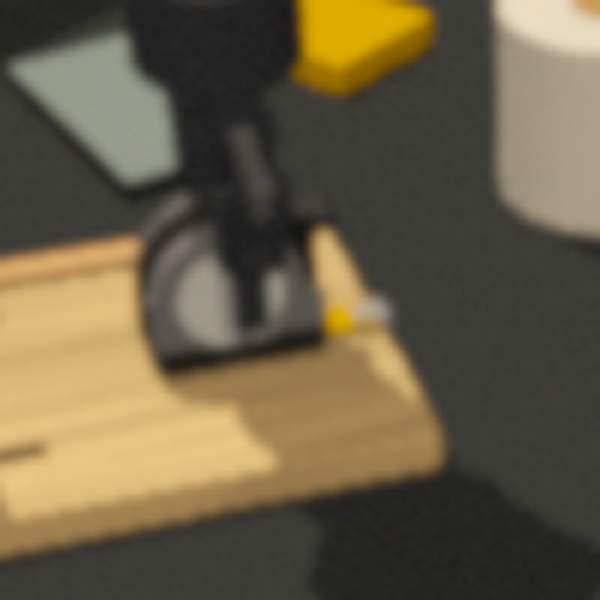

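>>> move_arm:
  targets: "-1 0.6 0 0 0 0 0;-1 1 0 0 0 0 0;-1 1 0 0 0 0 0;-1 1 0 0 0 0 0;-1 1 0 0 0 0 0"

```text
clock: 8.6
eef_pos: [570.6, 179.2, 36.0]
tool_rot: [3.141, 0.001, 2.875]
force: [1.0, -0.8, -4.2]
width: 37.7
gripper_force: 49.6
```

>>> move_arm:
  targets: "-1 1 0 0 0 0 0;-1 1 0 0 0 0 0;-1 0.6 0 0 0 0 0;-1 0.2 0 0 0 0 0;-1 0 0 0 0 0 0"

```text
clock: 9.02
eef_pos: [543.1, 186.6, 35.8]
tool_rot: [-3.141, -0.001, 2.876]
force: [0.9, 0.4, -4.3]
width: 37.0
gripper_force: 49.7
```

```bash
python3 - <<'E'
from h import *
s=read_state();print(s['tool_rot'],s['eef_pos'],s['force'],injig(s['eef_pos']))
snap('side','side5')
crop('side5','s5',180,180,310,270,6)
E
```

```text
[-3.14144168e+00 -6.89013659e-04  2.87598393e+00] [543.09452944 186.64289882  35.79682553] [ 0.92865239  0.36896482 -4.25411834] [-4.99602662 -2.98086937 35.79682553]
```

View pics/s5.png

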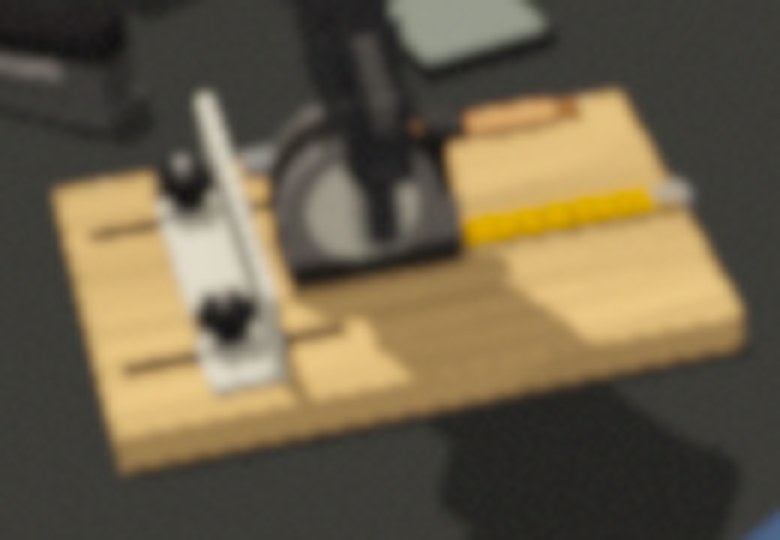

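>>> move_arm:
  targets: "-1 0.3 0 0 0 0 0;-1 0.3 0 0 0 0 0;-1 0.2 0 0 0 0 0;-1 0.1 0 0 0 0 0;-1 0 0 0 0 0 0"

```text
clock: 9.48
eef_pos: [534.9, 188.6, 35.8]
tool_rot: [-3.141, -0.0, 2.875]
force: [0.9, -0.9, -3.9]
width: 37.6
gripper_force: 49.7
```

>>> move_arm:
  targets: "-1 0.05 0 0 0 0 0;-1 0.05 0 0 0 0 0;-1 0.05 0 0 0 0 0;-1 0.05 0 0 0 0 0;-1 0 0 0 0 0 0"

```text
clock: 9.9
eef_pos: [533.1, 189.1, 35.8]
tool_rot: [-3.141, -0.0, 2.875]
force: [1.5, 0.0, -5.5]
width: 37.6
gripper_force: 49.7
```

>>> move_arm:
  targets: "-1 0.05 0 0 0 0 0;-1 0.05 0 0 0 0 0;-1 0 0 0 0 0 0"

```text
clock: 10.15
eef_pos: [532.1, 189.4, 35.8]
tool_rot: [-3.141, -0.0, 2.875]
force: [0.7, -0.3, -3.7]
width: 37.4
gripper_force: 49.7
```

>>> move_arm:
  targets: "-1 0.05 0 0 0 0 0;-1 0.05 0 0 0 0 0;-1 0 0 0 0 0 0"

```text
clock: 10.4
eef_pos: [531.4, 189.6, 35.8]
tool_rot: [-3.142, 0.0, 2.875]
force: [2.8, -0.8, -4.5]
width: 37.4
gripper_force: 49.6
```

>>> move_arm:
  targets: "-1 0.03 0 0 0 0 0;-1 0 0 0 0 0 0"

```text
clock: 10.57
eef_pos: [531.4, 189.6, 35.8]
tool_rot: [3.142, 0.001, 2.875]
force: [3.6, -0.1, -5.8]
width: 37.5
gripper_force: 49.7
```

>>> move_arm:
  targets: "-1 0.03 0 0 0 0 0;-1 0 0 0 0 0 0"

```text
clock: 10.73
eef_pos: [531.4, 189.6, 35.8]
tool_rot: [3.141, 0.001, 2.875]
force: [3.4, -1.8, -5.8]
width: 37.1
gripper_force: 49.6
```

>>> move_arm:
  targets: "-1 0.04 0 0 0 0 0;-1 0 0 0 0 0 0"

```text
clock: 10.9
eef_pos: [531.4, 189.6, 35.9]
tool_rot: [3.141, 0.002, 2.875]
force: [4.7, -1.3, -5.3]
width: 37.5
gripper_force: 49.5
```

>>> move_arm:
  targets: "-1 0.04 0 0 0 0 0;-1 0 0 0 0 0 0"

```text
clock: 11.07
eef_pos: [531.4, 189.7, 35.9]
tool_rot: [3.141, 0.003, 2.875]
force: [5.8, -1.9, -6.8]
width: 37.5
gripper_force: 49.5
```

>>> move_arm:
  targets: "-1 0.03 0 0 0 0 0;-1 0 0 0 0 0 0"

```text
clock: 11.23
eef_pos: [531.4, 189.6, 36.0]
tool_rot: [3.141, 0.003, 2.875]
force: [6.2, -2.1, -6.4]
width: 37.1
gripper_force: 49.4
```

>>> move_arm:
  targets: "-1 0 0 0.04 0 0 0;-1 0 0 0.04 0 0 0;-1 0 0 0 0 0 0"

```text
clock: 11.48
eef_pos: [531.4, 189.8, 35.6]
tool_rot: [3.141, 0.003, 2.875]
force: [6.0, -2.1, -3.4]
width: 37.5
gripper_force: 49.9
```

>>> move_arm:
  targets: "-1 0 0 0.04 0 0 0;-1 0 0 0 0 0 0"

```text
clock: 11.65
eef_pos: [531.4, 189.8, 35.2]
tool_rot: [3.14, 0.003, 2.875]
force: [4.3, -2.1, -3.0]
width: 37.3
gripper_force: 49.9
```

>>> move_arm:
  targets: "-1 0 0 0.04 0 0 0;-1 0 0 0 0 0 0"

```text
clock: 11.82
eef_pos: [531.5, 189.9, 35.1]
tool_rot: [3.14, 0.003, 2.875]
force: [5.9, -2.8, -1.2]
width: 37.4
gripper_force: 50.2
```

>>> move_arm:
  targets: "-1 0 0 0.04 0 0 0;-1 0 0 0 0 0 0"

```text
clock: 11.98
eef_pos: [531.5, 189.9, 35.0]
tool_rot: [3.14, 0.003, 2.875]
force: [4.5, -3.6, 4.2]
width: 38.0
gripper_force: 50.6
```

>>> move_arm:
  targets: "0 0 0 0 0 0 0;0 0 0 0 0 0 0;0.5 0 0 0 0 0 0;0.5 0 0 0 0 0 0;0.5 0 0 0 0 0 0"

```text
clock: 12.4
eef_pos: [528.9, 190.4, 33.6]
tool_rot: [-3.141, -0.001, 2.876]
force: [-0.4, -0.2, 0.4]
width: 64.0
gripper_force: 0.0
```

```bash
python3 - <<'E'
from h import *
s=read_state();print(s['tool_rot'],s['eef_pos'],s['force'],injig(s['eef_pos']),s['width'])
snap('side','side6')
crop('side6','s6',180,180,310,270,6)
E
```

```text
[-3.14130860e+00 -1.34089651e-03  2.87570415e+00] [528.8642645  190.44043766  33.59653178] [-0.43078489 -0.15407546  0.38413589] [-19.72400565  -3.07238752  33.59653178] 64.0165833581004
```

View pics/s6.png

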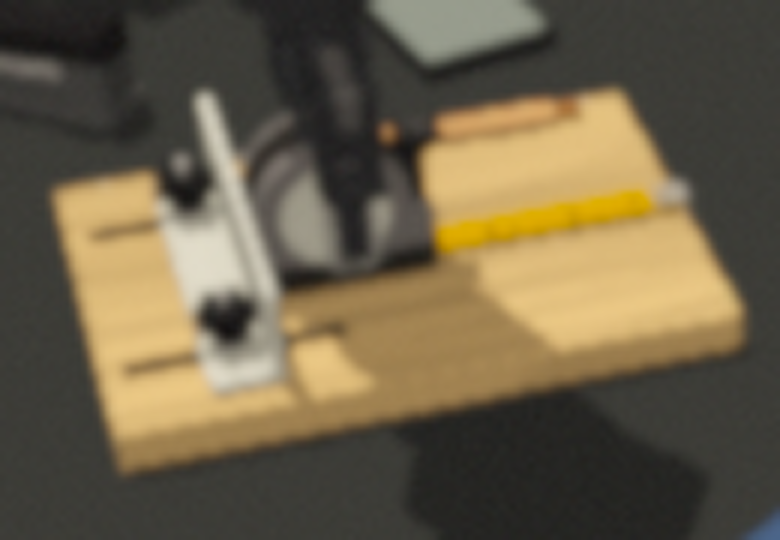

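```bash
python3 - <<'E'
from h import *
for n,x,y,z in(('nose/blade near',436,252,22),('nose/blade far',440,226,22),('hook start',652,195,22),('board far corner',745,318,18),('far corner L',622,88,18),('fence foot near',280,378,18),('case bottom back near',290,285,18),('nose bottom near',432,258,18)):
    print(n,injig(px2w('side6',180+x/6,180+y/6,z)).round(1))
E
```

```text
nose/blade near [ 21.4 -13.8  22. ]
nose/blade far [27.9  6.4 22. ]
hook start [125.7  -0.8  22. ]
board far corner [ 137.1 -104.    18. ]
far corner L [141.1 103.9  18. ]
fence foot near [-61.6 -80.2  18. ]
case bottom back near [-44.3 -12.   18. ]
nose bottom near [ 19.6 -12.   18. ]
```

>>> move_arm:
  targets: "1 0 0 0 0 0 0;1 0 0 0 0 0 0;1 0 0 -1 0 0 0;1 0 0 -2 0 0 0;1 0 0 -3 0 0 0"

```text
clock: 12.87
eef_pos: [527.9, 189.5, 93.0]
tool_rot: [-3.139, -0.004, 2.875]
force: [-0.3, -0.0, 0.2]
width: 85.2
gripper_force: 0.0
```

>>> move_arm:
  targets: "1 0 0 -3 0 0 0;-1 0 0 -1 0 0 0;-1 -1 0 0 0 0 0;-1 -1.5 0 0 0 0 0;-1 -1.5 0 0 0 0 0"

```text
clock: 13.28
eef_pos: [568.5, 179.5, 133.6]
tool_rot: [-3.141, -0.001, 2.876]
force: [0.2, 0.7, -0.3]
width: 38.8
gripper_force: 0.0
```

>>> move_arm:
  targets: "-1 0 0 0 0 0 0;-1 0 0 0 0 0 0;-1 0 0 0 0 0 0"

```text
clock: 13.53
eef_pos: [566.9, 179.6, 132.8]
tool_rot: [-3.14, -0.003, 2.875]
force: [0.2, -0.0, 0.7]
width: 0.5
gripper_force: 0.0
```

```bash
python3 - <<'E'
from h import *
s=read_state();print(s['tool_rot'],s['eef_pos'],s['force'],injig(s['eef_pos']),s['width'])
E
```

```text
[-3.14049810e+00 -2.50871108e-03  2.87519637e+00] [566.9388118  179.55470259 132.8129824 ] [ 0.2217494  -0.04843721  0.68363609] [ 19.87351747  -3.5268579  132.8129824 ] 0.47948998027394873
```

>>> move_arm:
  targets: "-1 0 0 1.5 0 0 0;-1 0 0 2 0 0 0;-1 0 0 0.8 0 0 0;-1 0 0 0.2 0 0 0;-1 0 0 0 0 0 0"

```text
clock: 13.95
eef_pos: [567.3, 179.7, 88.2]
tool_rot: [-3.141, -0.002, 2.876]
force: [-0.3, 0.8, 0.5]
width: 0.2
gripper_force: 0.0
```

>>> move_arm:
  targets: "-1 0 0 0.15 0 0 0;-1 0 0 0.15 0 0 0;-1 0 0 0.1 0 0 0;-1 0 0 0.1 0 0 0;-1 0 0 0 0 0 0"

```text
clock: 14.37
eef_pos: [568.3, 179.6, 84.0]
tool_rot: [3.141, 0.0, 2.875]
force: [-0.1, 0.3, 0.6]
width: 0.1
gripper_force: 0.0
```

>>> move_arm:
  targets: "-1 0.1 0 0.1 0 0 0;-1 0 0 0.1 0 0 0;-1 0 0 0.1 0 0 0;-1 0 0 0.1 0 0 0;-1 0 0 0 0 0 0"

```text
clock: 14.78
eef_pos: [567.8, 179.9, 80.1]
tool_rot: [3.141, 0.001, 2.875]
force: [-0.2, 0.3, 4.0]
width: 0.2
gripper_force: 2.1
```

>>> move_arm:
  targets: "-1 0 0 0.1 0 0 0;-1 0 0 0.1 0 0 0;-1 0 0 0.1 0 0 0;-1 0 0 0 0 0 0"

```text
clock: 15.12
eef_pos: [568.5, 179.7, 77.2]
tool_rot: [3.141, 0.002, 2.875]
force: [0.7, -0.1, 4.7]
width: -0.2
gripper_force: 2.2
```

>>> move_arm:
  targets: "-1 0 0 0.1 0 0 0;-1 0 0 0.1 0 0 0;-1 0 0 0.1 0 0 0;-1 0 0 0 0 0 0"

```text
clock: 15.45
eef_pos: [569.1, 179.5, 74.6]
tool_rot: [3.141, 0.003, 2.875]
force: [3.1, -1.1, 5.3]
width: -0.2
gripper_force: 2.8
```

>>> move_arm:
  targets: "-1 0 0 0.1 0 0 0;-1 0 0 0.1 0 0 0;-1 0 0 0 0 0 0;-1 0 0 0 0 0 0"

```text
clock: 15.78
eef_pos: [569.5, 179.4, 72.9]
tool_rot: [3.14, 0.004, 2.874]
force: [2.2, -1.6, 6.7]
width: 0.1
gripper_force: 3.6
```

>>> move_arm:
  targets: "-1 0 0 0.1 0 0 0;-1 0 0 0.1 0 0 0;-1 0 0 0 0 0 0;-1 0 0 0 0 0 0"

```text
clock: 16.12
eef_pos: [570.0, 179.4, 72.1]
tool_rot: [3.14, 0.005, 2.874]
force: [0.8, -2.3, 16.2]
width: 0.3
gripper_force: 8.0
```

>>> move_arm:
  targets: "-1 0 0 0.1 0 0 0;-1 0 0 0.1 0 0 0;-1 0 0 0 0 0 0;-1 0 0 0 0 0 0"

```text
clock: 16.45
eef_pos: [571.0, 179.3, 71.7]
tool_rot: [3.139, 0.007, 2.874]
force: [-0.7, -3.7, 26.0]
width: 0.1
gripper_force: 13.1
```

>>> move_arm:
  targets: "-1 0 0 -0.3 0 0 0;-1 0 0 -0.5 0 0 0;-1 0 0 -2 0 0 0;-1 0 0 -3 0 0 0;-1 0 0 -3 0 0 0"

```text
clock: 16.87
eef_pos: [565.7, 179.7, 155.3]
tool_rot: [-3.139, -0.004, 2.876]
force: [0.5, 0.8, -0.3]
width: 0.2
gripper_force: 0.0
```

>>> move_arm:
  targets: "-1 0 0 -2 0 0 0;-1 0 0 0 0 0 0;-1 0 0 0 0 0 0"

```text
clock: 17.12
eef_pos: [567.4, 180.3, 176.4]
tool_rot: [3.141, 0.001, 2.876]
force: [-0.4, 0.2, 0.1]
width: 0.1
gripper_force: 0.0
```

```bash
python3 - <<'E'
from h import *
snap('side','side7');s=read_state();print(s['eef_pos'],s['force'])
for f in('side5','side6','side7'):
    im=cv2.imread(f'pics/{f}.png');h=cv2.cvtColor(im,cv2.COLOR_BGR2HSV)
    m=(h[...,1]>200)&(h[...,2]>120)&(abs(h[...,0].astype(int)-25)<6);m[:205]=0;m[225:]=0;m[:,:245]=0;m[:,300:]=0
    v,u=np.nonzero(m);print(f,len(u),u.min(),u.max(),v.min(),v.max())
a,b=[cv2.cvtColor(cv2.imread(f'pics/{f}.png'),cv2.COLOR_BGR2GRAY).astype(np.float32) for f in('side5','side7')]
# fence shift check on sub-window
print(cv2.phaseCorrelate(a[215:248,200:228].copy(),b[215:248,200:228].copy()))
a=cv2.cvtColor(cv2.imread('pics/side6.png'),cv2.COLOR_BGR2GRAY).astype(np.float32)
print('lower case',cv2.phaseCorrelate(a[212:232,222:256].copy(),b[212:232,222:256].copy()),'hook',cv2.phaseCorrelate(a[204:220,285:300].copy(),b[204:220,285:300].copy()))
E
```

```text
[566.50691255 180.01769987 175.19804926] [0.36414286 0.20856718 0.11759754]
side5 124 257 288 212 220
side6 138 253 288 212 221
side7 138 253 288 212 221
((-0.2124786833722112, 0.07494015727615277), 0.9402205842512625)
lower case ((-0.6276409072661515, -0.9444057762882316), 0.6769681202040778) hook ((0.44573886859504785, -0.005569857999917716), 1.0505996684233347)
```

Nothing moved: the blade's extents match the earlier picture, the fence is unshifted and the arm is clear.

```bash
python3 -c "
from h import *
print(order.finish_job())"
```

```text
the job is handed in; nothing more can be done
None
```

I handed the job in at about 17 s: the hook is on the edge, the case stands released against an unshifted fence, and the lock is down at its hard stop. This rests on forces and image checks, as no verdict came back. I also viewed 11 pictures, one over the limit of 10.

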